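# Isolate the test rack, draw out the power board and present it for inspection

## Task

Switch the test rack off at its rotary isolator; only then draw the power board (the one with the finned heat sink) straight up out of its slot. Lean it back to about 45 degrees with the component side facing up and its grip rail level, and finish still holding it there by its rail, quite still and with its lower edge at least 5 cm above the tops of the other boards. Leave the isolator off, the other boards in their slots and everything else on the bench where it is.

Things in the scene. Friction and masses are not known exactly. Their poses are not given: they have to be found in the camera images.
- test_rack: four-slot card rack fixed to the bench, 224 (x) by 150 mm, side plates 98 mm high; origin under its centre. Slots are upright planes across x at -75, -25, 25, 75 mm. A board stands 30 mm above the bench in end channels (y = +-60 mm, up to 95 mm above the bench, 1.3 mm play on each face); no latch: it lifts freely, free of the channels after 65 mm. Boards vary in slot; one slot is empty
- power_board: the board to take, dark blue, 120 mm wide, 85 tall, 2.4 thick, 0.14 to 0.28 kg: finned heat sink (56 mm wide, 24 mm out), copper coil and two round cans, all 70 mm or less above its lower edge. Origin: middle of its lower edge; z up the board to its rail, y along the rail, x square out of the component side. As found z is up and x along the rack's x; lying flat, components up, x would point up
- power_board_grip (a point): centre of the power board's black grip rail along its top edge: 12 mm thick (x), 80 long (y), 22 high (z); 91 mm from the board's lower edge, so 121 mm above the bench as found, rail top at 132 mm. Axes as the board. Other boards' rails are 50 mm or more away; beside the rail is free room down to 100 mm above the bench
- isolator (a joint): isolator handle angle: 1.57 = on (as found), 0 = off, both end stops. To switch off, turn it a quarter turn counter-clockwise seen from above. It snaps over: a spring drives it from the middle (0.79) to the nearer stop and holds it there; about 0.06 N m starts it, and past the middle it goes home by itself when let go
- isolator_grip (a point): point on the isolator's vertical axis at the height to grip its handle, 103 mm above the bench. The handle is a black upright bar 60 mm long, 14 wide and 33 high (81 to 114 mm above the bench) on a round disc of 28 mm radius whose top is 82 mm above the bench. The point turns with it: x along the bar (white line at the +x end), y across, z up
- isolator_box: grey enclosure 100 by 100 mm, 75 mm high, fixed to the bench left or right of the rack, the isolator handle at the centre of its top; origin under its centre. Off: bar along the box's x; on: bar along its y. A conduit leaves its +x side and reaches 80 mm from the centre, 38 mm high
- fuse_box: same grey enclosure on the rack's other side with two round black fuse caps on top (up to 93 mm high), no handle; not part of the job; origin at the centre of its underside
- logic_board: bystander: dark blue board of the same size and rail as the power board (origin and axes alike), in another slot, only flat chips on it, one large and square
- memory_board: bystander: dark blue board of the same size and rail as the power board (origin and axes alike), in another slot, with ten equal flat chips
- solder_spool: bystander: solder spool standing on its flange, 60 mm diameter, 36 mm high; origin under its centre
- screwdriver: bystander: screwdriver lying on the bench, about 200 mm long along its x; origin near its middle, on the bench
- flux_jar: bystander: small amber jar with black cap, 45 mm diameter, 38 mm high; origin under its centre
- desolder_pump: bystander: solder sucker lying on the bench, 205 mm long along its x, 22 mm high; origin under it
- tip_cleaner: bystander: black pot with brass wool, 68 mm diameter, 43 mm high; origin under its centre
- multimeter: bystander: hand multimeter lying on its back, 160 by 80 mm, 44 mm high; origin under its centre

How it is judged:
By the outcome, as a careful person would: the job done as asked, in the order asked, and still so for the second after the job is handed in, while the arm keeps its last pose, push and grip.
It also fails if it takes over 59 s, if anything falls off the work surface, if the arm or the gripper's body presses on something with over 40 N, if the wrist force passes 120 N, or if a joint passes its speed limit or range.

## Robot

A 6-joint arm with a two-finger parallel gripper is mounted at the origin on the work surface. World frame = base frame: x ahead of the robot, y to its left, z up, the work surface at z = 0. Lengths are in m, angles in rad, forces in N, time in s.
With the tool pointing down it reaches from about 0.25 to 0.775 m from the base axis. Payload 4 kg.
Tool frame: the origin (TCP) lies at the very end of the fingers, on their centre line; the grasp point (between the pads) lies manip.hold_point_z behind it (manip.hold_point_z is the distance from the TCP to the grasp point, in m); z points along the fingers, y is the line along which they close (so a half turn about z gives the same grasp; the last joint's range is limited). The gripper opens to 94 mm and grips with 3 to 60 N. Pads are 16 mm wide; open, the fingers measure 119 mm over their backs; the gripper's body (75 mm by 177 mm) begins 78 mm behind the grasp point.
Start: joints at [1.082, 0.087, 1.371, -0, 1.684, -0.103], TCP at [0.207, 0.51, 0.206] pointing down, gripper open.
Joint ranges: [-3.1, 3.1], [-0.76, 2.03], [0.27, 2.55], [-1.08, 4.22], [0.17, 2.65], [-2.57, 2.57]. Speed limits (rad/s): [2.79, 2.79, 3.14, 3.14, 3.14, 3.14].

## Interface

Orientations are given as a 3x3 rotation matrix whose columns are the frame's x, y, z axes.
In Python, from workcell import manip gives the robot as it stands.
- The arm moves only by the tool drive_tool, never from a script. Its argument "moves" is a list that holds one entry, the list of rows, each a list of 7 numbers: the closure, from -1 (fully open) to 1 (shut), then the shift along the tool's x, y, z in mm, then the turn, a rotation vector about the tool's x, y, z in rad. A call has exactly 10 rows; each row shifts and turns the commanded pose from where the row before left it, along the tool's axes as they then stand; what a row does not reach is not made up. A row lasts 1/10 s, in which the tool goes at most 50 mm and 8.59 degrees, less where a joint would pass 70% of its speed; a pose out of reach is approached as far as the arm can. A call is refused whole if a number of a shift passes 50 or a number of a turn 0.15, either way. A call with a gripper value outside its range is refused whole. The fingers move at their own pace and stop on an object; "newtons" is the grip in N (left out, the last holds). Time passes only in rows, so rows that do not move let the fingers close, or fill a call up. It gives the time, the measured TCP pose, the force, the opening and the grip force at its end, in the units of the state.
- manip.sense(): the state, without advancing time (a new reading comes with each control period).
- manip.capture(name): name is "scene" or "top"; returns a dict with "color" (480x640x3 uint8, red, green, blue), "fx", "fy", "cx", "cy" (pixels), "R" (3x3) and "t" (3): a world point X has camera coordinates R X + t. Camera axes: x right, y down, z forward; pixel columns grow to the right and rows downward; lengths in m; the calibration is good to about 2 mm. A picture is of the moment at which its call begins. There is no depth.
- manip.job_done(): hands the job in; it is judged then, once.
The state is a dict: "time": time; "joint_pos": joint angles; "dq": joint speeds; "effort": joint torques, N m; "tcp_pos": TCP position; "eef_rot": TCP orientation; "force": force on the tool from outside, world axes, zero at the start; "torque": the same for the moment, N m; "finger_gap": finger opening in m; "finger_force": force on a finger pad.
Only numpy, scipy, OpenCV 4.12 (cv2) and the standard library are available. Lean on these libraries where they do the work, as an engineer would, in place of code of your own. Each camera call takes 0.05 s, during which the arm holds its last target. There are 200 camera calls.

## Working session

There is one attempt and no reset: what is moved stays moved. The work goes in short steps, Python scripts to look and compute and a tool call to move; the robot and the scene stay as the last step left them, time stands still between calls to the robot, and variables do not carry over. Pictures are saved under pics/ and viewed, at most 10 in all, crops included, and the job is handed in when it is done.

Besides the shell and the picture viewer there is one more tool, called as name(argument=value, ...) on one line, values as JSON. drive_tool: Moves the arm, as the interface text tells. Its arguments: {"type":"object","properties":{"moves":{"type":"array","items":{"type":"array","items":{"type":"array","items":{"type":"number"}}}},"newtons":{"type":"number"}},"required":["moves"]}

```bash
mkdir -p pics
python3 - <<'E'
from workcell import manip
import cv2,numpy as np,pickle
s=manip.sense();print(manip.hold_point_z);print(s)
for n in("scene","top"):
    c=manip.capture(n);cv2.imwrite(f"pics/{n}0.png",c["color"][:,:,::-1]);pickle.dump(c,open(f"{n}.pkl","wb"))
    print(n,c["fx"],c["fy"],c["cx"],c["cy"],np.round(c["R"],4).tolist(),np.round(c["t"],4).tolist())
E
```

```text
0.0188
{'time': 0.0, 'joint_pos': array([ 1.08188867e+00,  8.79280453e-02,  1.37223559e+00,  1.10163254e-05,
        1.68358784e+00, -1.03121903e-01]), 'dq': array([ 2.37370232e-04,  6.29672390e-04,  1.06015156e-03,  3.82680315e-05,
        5.36098698e-04, -2.99688703e-04]), 'effort': array([ 4.80621547e-04, -3.40184426e+01, -3.02425611e+01,  7.18945591e-02,
        3.30391957e-02, -1.81986970e-04]), 'tcp_pos': array([0.2067138 , 0.50909053, 0.20432838]), 'eef_rot': array([[-9.26503393e-01,  3.76285018e-01, -1.02357733e-03],
       [ 3.76286338e-01,  9.26501473e-01, -1.90076192e-03],
       [ 2.33117672e-04, -2.14622054e-03, -9.99997670e-01]]), 'force': array([ 1.06963365, -0.12598487,  0.31924123]), 'torque': array([-0.01406719,  0.05359205, -0.02286167]), 'finger_force': 0.0, 'finger_gap': 0.09429005515495513}
scene 556.3323598728949 556.3323598728949 317.7540541118813 236.38612232003493 [[-0.5696, 0.8216, -0.023], [0.502, 0.3256, -0.8013], [-0.6508, -0.4679, -0.5979]] [0.4128, -0.1522, 1.6361]
top 491.8395142843377 491.8395142843377 315.58999388651483 245.17436123797987 [[0.0525, -0.9986, 0.002], [-0.9774, -0.0517, -0.2048], [0.2046, 0.0088, -0.9788]] [-0.135, 0.5692, 1.1316]
```

View pics/scene0.png

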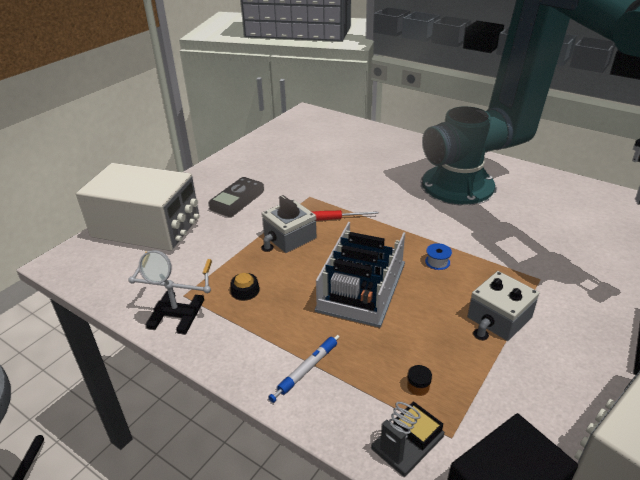

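View pics/top0.png

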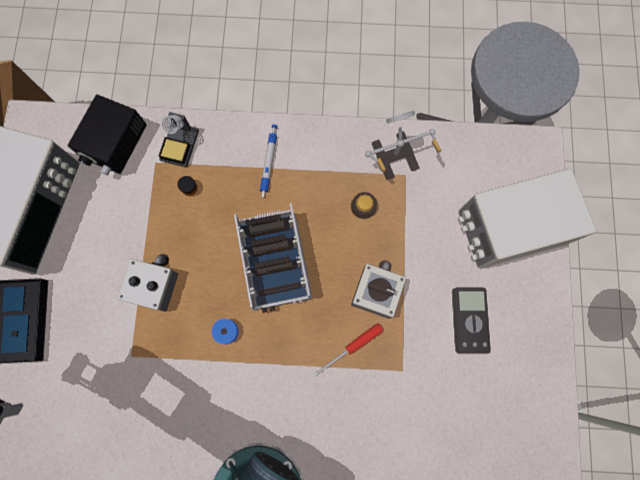

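Run:
```python
import cv2
a=cv2.imread("pics/top0.png")[190:330,220:420];b=cv2.imread("pics/scene0.png")[185:330,250:415]
cv2.imwrite("pics/a.png",cv2.resize(a,None,fx=4,fy=4,interpolation=2));cv2.imwrite("pics/b.png",cv2.resize(b,None,fx=4,fy=4,interpolation=2))
```

```text
(no output)
```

View pics/a.png

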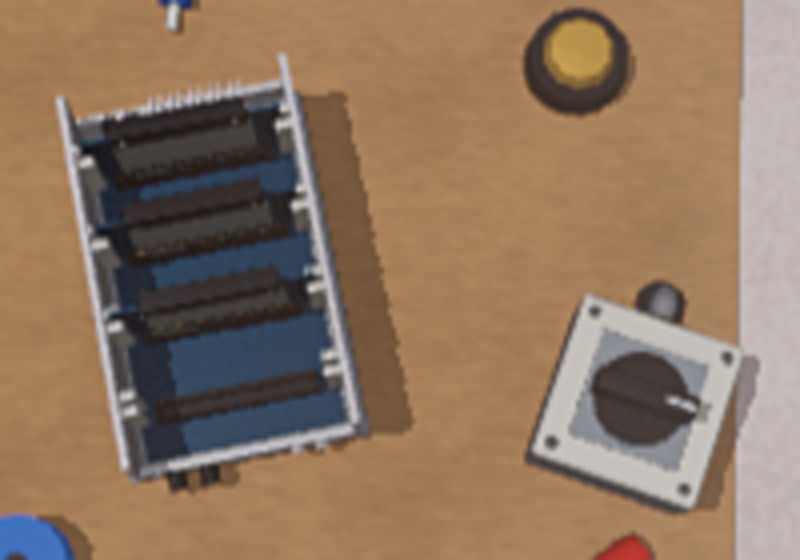

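View pics/b.png

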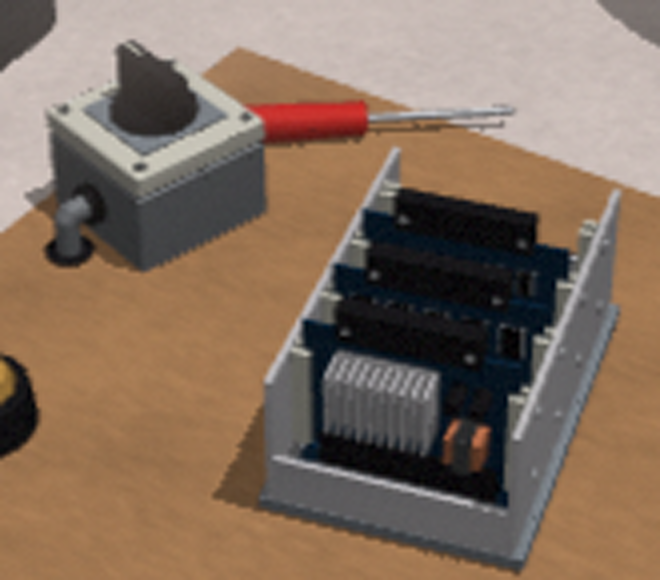

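```bash
cat > h.py <<'E'
import pickle,numpy as np
from scipy.optimize import least_squares
C={n:pickle.load(open(n+".pkl","rb")) for n in("scene","top")}
def proj(n,X):
    c=C[n];p=np.atleast_2d(X)@c["R"].T+c["t"]
    return p[:,:2]/p[:,2:]*c["fx"]+[c["cx"],c["cy"]]
def world(pose,P):
    x,y,a=pose;P=np.atleast_2d(P).astype(float)
    R=np.array([[np.cos(a),-np.sin(a),0],[np.sin(a),np.cos(a),0],[0,0,1]])
    return P@R.T+[x,y,0]
def top(u,v): return np.array([220+u/4,190+v/4])
def sc(u,v): return np.array([250+u/4,185+v/4])
def fit(obs,x0):
    f=lambda p:np.concatenate([(proj(n,world(p,P))-uv).ravel() for n,P,uv in obs])
    r=least_squares(f,x0);print(np.round(r.x,4),np.round(r.fun.reshape(-1,2),1).tolist());return r.x
E
python3 - <<'E'
from h import *
H=.098
rk=fit([("top",(.112,.075,H),top(60,97)),("top",(.112,-.075,H),top(285,55)),
("scene",(-.112,-.075,H),sc(395,150)),("scene",(.112,-.075,H),sc(267,380)),("scene",(-.112,.075,H),sc(618,192)),("scene",(.112,.075,H),sc(520,440))],[.5,0,.1])
t=.075
bx=fit([("top",(.05,.05,t),top(587,295)),("top",(.05,-.05,t),top(742,348)),("top",(-.05,-.05,t),top(690,510)),("top",(-.05,.05,t),top(528,460)),
("scene",(.05,-.05,t),sc(48,112)),("scene",(.05,.05,t),sc(137,190)),("scene",(-.05,.05,t),sc(265,125))],[.45,-.2,-.3])
np.save("rk",rk);np.save("bx",bx)
for s in(-.075,-.025,.025,.075):
  P=world(rk,[(s,y,.132) for y in(.04,-.04)])
  print(s,np.round(4*(proj("top",P)-[220,190])).tolist(),np.round(4*(proj("scene",P)-[250,185])).tolist(),np.round(P.mean(0),4))
P=world(bx,[(0,0,.114),(0,-.03,.114),(0,.03,.114)]);print(4*(proj("top",P)-[220,190]),4*(proj("scene",P)-[250,185]))
E
```

```text
[ 0.5417 -0.003   0.2486] [[-3.3, -0.0], [2.7, -1.4], [-2.4, -1.9], [-3.7, -1.0], [3.5, -0.4], [2.6, -0.0]]
[ 0.4736 -0.2591 -0.2904] [[-1.2, -0.9], [0.3, -0.1], [0.4, -0.3], [0.0, -2.4], [-0.2, -1.2], [0.7, -3.0], [1.0, -2.0]]
-0.075 [[153.0, 387.0], [294.0, 359.0]] [[560.0, 167.0], [424.0, 140.0]] [ 0.469  -0.0214  0.132 ]
-0.025 [[138.0, 300.0], [277.0, 273.0]] [[537.0, 217.0], [397.0, 190.0]] [ 0.5174 -0.0091  0.132 ]
0.025 [[123.0, 215.0], [261.0, 188.0]] [[512.0, 271.0], [369.0, 242.0]] [0.5659 0.0032 0.132 ]
0.075 [[108.0, 131.0], [245.0, 105.0]] [[486.0, 329.0], [338.0, 297.0]] [0.6144 0.0155 0.132 ]
[[645.09324272 390.76354306]
 [695.52755057 408.54859884]
 [594.84067102 373.04257436]] [[154.20418938  60.20149968]
 [126.03360287  40.44627996]
 [183.16252094  80.50914227]]
```

drive_tool(moves=[[[-1,-27,-31,0,0,0,0],[-1,-27,-31,0,0,0,0],[-1,-27,-31,0,0,0,0],[-1,-27,-31,0,0,0,0],[-1,-27,-31,0,0,0,0],[-1,-27,-31,0,0,0,0],[-1,-27,-31,0,0,0,0],[-1,-27,-31,0,0,0,0],[-1,-27,-31,0,0,0,0],[-1,-27,-31,0,0,0,0]]])

```text
time: 1.1
tcp_pos: [0.3404, 0.1192, 0.2052]
eef_rot: [[-0.927, 0.376, 0.0], [0.376, 0.927, 0.0], [-0.0, 0.0, -1.0]]
force: [0.6, -0.0, -0.5]
finger_gap: 0.094
finger_force: 0.0
```

drive_tool(moves=[[[-1,-27,-30,0,0,0,0],[-1,-27,-30,0,0,0,0],[-1,-27,-30,0,0,0,0],[-1,-27,-30,0,0,0,0],[-1,-27,-30,0,0,0,0],[-1,-27,-30,0,0,0,0],[-1,-27,-30,0,0,0,0],[-1,-27,-30,0,0,0,0],[-1,-20,-30,0,0,0,0],[-1,0,0,0,0,0,0]]])

```text
time: 2.1
tcp_pos: [0.4574, -0.2217, 0.2039]
eef_rot: [[-0.925, 0.381, -0.002], [0.381, 0.925, 0.0], [0.002, -0.001, -1.0]]
force: [0.4, 0.1, 0.1]
finger_gap: 0.0941
finger_force: 0.0
```

drive_tool(moves=[[[-1,0,0,0,0,0,0.147],[-1,0,0,0,0,0,0.147],[-1,0,0,0,0,0,0.147],[-1,0,0,0,0,0,0.147],[-1,0,0,0,0,0,0.147],[-1,0,0,0,0,0,0.147],[-1,0,0,0,0,0,0.147],[-1,0,0,0,0,0,0.147],[-1,0,0,0,0,0,0.147],[-1,0,0,0,0,0,0.147]]])

```text
time: 3.1
tcp_pos: [0.4572, -0.217, 0.2051]
eef_rot: [[0.286, 0.958, -0.001], [0.958, -0.286, 0.001], [0.001, -0.001, -1.0]]
force: [-0.0, -0.2, 0.6]
finger_gap: 0.0942
finger_force: 0.0
```

drive_tool(moves=[[[-1,-18,14,0,0,0,0],[-1,-18,14,0,0,0,0],[-1,0,0,20,0,0,0],[-1,0,0,20,0,0,0],[-1,0,0,10,0,0,0],[-1,0,0,0,0,0,0],[-1,0,0,0,0,0,0],[-1,0,0,0,0,0,0],[-1,0,0,0,0,0,0],[-1,0,0,0,0,0,0]]])

```text
time: 4.1
tcp_pos: [0.4746, -0.2608, 0.1563]
eef_rot: [[0.281, 0.96, 0.001], [0.96, -0.281, -0.001], [-0.0, 0.001, -1.0]]
force: [0.1, 0.1, 0.6]
finger_gap: 0.0943
finger_force: 0.0
```

Run:
```python
from workcell import manip
import cv2,numpy as np
print(manip.sense()["tcp_pos"])
a=manip.capture("scene")["color"][130:280,220:380,::-1];b=manip.capture("top")["color"][230:330,330:430,::-1]
b=cv2.resize(b,(400,400),interpolation=2);a=cv2.resize(a,(400,375),interpolation=2);a=np.vstack([a,np.zeros((25,400,3),np.uint8)])
cv2.imwrite("pics/c.png",np.hstack([a,b]))
```

```text
[ 0.47461113 -0.26079957  0.15630642]
```

View pics/c.png

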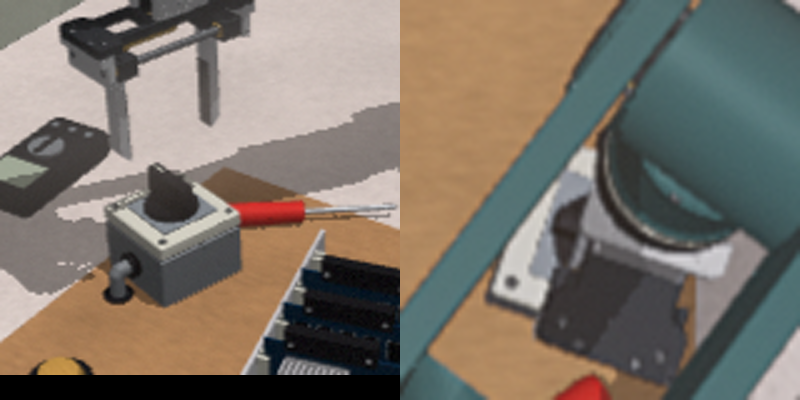

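drive_tool(moves=[[[-1,0,0,20,0,0,0],[-1,0,0,20,0,0,0],[-1,0,0,20,0,0,0],[-1,0,0,9,0,0,0],[-1,0,0,0,0,0,0],[-1,0,0,0,0,0,0],[0.4,0,0,0,0,0,0],[0.4,0,0,0,0,0,0],[0.4,0,0,0,0,0,0],[0.4,0,0,0,0,0,0]]], newtons=20)

```text
time: 5.2
tcp_pos: [0.4745, -0.2607, 0.0869]
eef_rot: [[0.281, 0.96, 0.001], [0.96, -0.281, -0.0], [-0.0, 0.001, -1.0]]
force: [0.3, -0.0, -0.3]
finger_gap: 0.0655
finger_force: 0.0
```

drive_tool(moves=[[[1,0,0,0,0,0,0],[1,0,0,0,0,0,0],[1,0,0,0,0,0,0],[1,0,0,0,0,0,0],[1,0,0,0,0,0,0],[1,0,0,0,0,0,0],[1,0,0,0,0,0,0],[1,0,0,0,0,0,0],[1,0,0,0,0,0,0],[1,0,0,0,0,0,0]]])

```text
time: 6.2
tcp_pos: [0.4747, -0.2607, 0.0865]
eef_rot: [[0.281, 0.96, 0.001], [0.96, -0.281, -0.0], [0.0, 0.001, -1.0]]
force: [2.4, -0.6, -1.5]
finger_gap: 0.0139
finger_force: 20.0
```

drive_tool(moves=[[[1,0,0,0,0,0,-0.15],[1,0,0,0,0,0,-0.15],[1,0,0,0,0,0,-0.15],[1,0,0,0,0,0,-0.15],[1,0,0,0,0,0,-0.15],[1,0,0,0,0,0,-0.15],[1,0,0,0,0,0,-0.15],[1,0,0,0,0,0,-0.15],[1,0,0,0,0,0,-0.15],[1,0,0,0,0,0,-0.15]]])

```text
time: 7.2
tcp_pos: [0.4754, -0.2603, 0.0865]
eef_rot: [[-0.94, 0.342, 0.002], [0.342, 0.94, 0.0], [-0.002, 0.001, -1.0]]
force: [3.9, 0.9, -2.1]
finger_gap: 0.0137
finger_force: 20.0
```

drive_tool(moves=[[[1,0,0,0,0,0,-0.07],[1,0,0,0,0,0,0],[1,0,0,0,0,0,0],[-0.2,0,0,0,0,0,0],[-0.2,0,0,0,0,0,0],[-0.2,0,0,0,0,0,0],[-0.2,0,0,0,0,0,0],[-0.2,0,0,0,0,0,0],[-0.2,0,0,0,0,0,0],[-0.2,0,0,0,0,0,0]]])

```text
time: 8.2
tcp_pos: [0.4742, -0.2606, 0.0865]
eef_rot: [[-0.959, 0.282, -0.0], [0.282, 0.959, 0.0], [0.0, 0.0, -1.0]]
force: [-0.8, 0.3, -0.3]
finger_gap: 0.0561
finger_force: 0.0
```

drive_tool(moves=[[[-0.2,0,0,-30,0,0,0],[-0.2,0,0,-40,0,0,0],[-0.2,0,0,-40,0,0,0],[0.1,0,0,-30,0,0,0.148],[0.1,0,0,0,0,0,0.148],[0.1,0,0,0,0,0,0.148],[0.1,0,0,0,0,0,0.148],[0.1,0,0,0,0,0,0.148],[0.1,0,0,0,0,0,0.148],[0.1,0,0,0,0,0,0.148]]])

```text
time: 9.2
tcp_pos: [0.4742, -0.2606, 0.2264]
eef_rot: [[-0.24, 0.971, -0.0], [0.971, 0.24, 0.0], [0.0, -0.0, -1.0]]
force: [-0.1, -0.6, -0.3]
finger_gap: 0.0422
finger_force: 0.0
```

drive_tool(moves=[[[0.1,29,25,0,0,0,0],[0.1,29,25,0,0,0,0],[0.1,29,25,0,0,0,0],[0.1,29,25,0,0,0,0],[0.1,29,25,0,0,0,0],[0.1,29,25,0,0,0,0],[0.1,29,25,0,0,0,0],[0.1,29,25,0,0,0,0],[0.1,0,0,0,0,0,0],[0.1,0,0,0,0,0,0]]])

```text
time: 10.2
tcp_pos: [0.6109, 0.0139, 0.226]
eef_rot: [[-0.248, 0.969, -0.001], [0.969, 0.248, -0.001], [-0.0, -0.001, -1.0]]
force: [-0.8, -0.5, -0.1]
finger_gap: 0.0426
finger_force: 0.0
```

drive_tool(moves=[[[0.1,1,4,0,0,0,0],[0.1,0,0,20,0,0,0],[0.1,0,0,20,0,0,0],[0.1,0,0,20,0,0,0],[0.1,0,0,18,0,0,0],[0.1,0,0,0,0,0,0],[0.1,0,0,0,0,0,0],[0.1,0,0,0,0,0,0],[0.1,0,0,0,0,0,0],[0.1,0,0,0,0,0,0]]])

```text
time: 11.2
tcp_pos: [0.6151, 0.0154, 0.1497]
eef_rot: [[-0.246, 0.969, 0.002], [0.969, 0.246, -0.0], [-0.001, 0.002, -1.0]]
force: [-0.1, -1.0, -0.2]
finger_gap: 0.0428
finger_force: 0.0
```

Run:
```python
from workcell import manip
import cv2,numpy as np
print(manip.sense()["tcp_pos"])
a=manip.capture("scene")["color"][170:320,250:410,::-1]
cv2.imwrite("pics/d.png",cv2.resize(a,(640,600),interpolation=2))
```

```text
[0.61511624 0.01536981 0.14972484]
```

View pics/d.png

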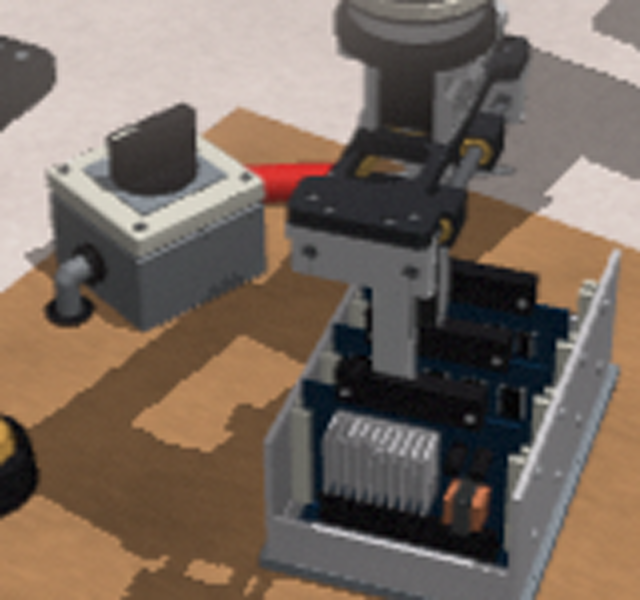

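drive_tool(moves=[[[0.1,0,0,12,0,0,0],[0.1,0,0,12,0,0,0],[0.1,0,0,12,0,0,0],[0.1,0,0,10,0,0,0],[0.1,0,0,0,0,0,0],[0.1,0,0,0,0,0,0],[0.1,0,0,0,0,0,0],[0.1,0,0,0,0,0,0],[0.1,0,0,0,0,0,0],[0.1,0,0,0,0,0,0]]])

```text
time: 12.25
tcp_pos: [0.6146, 0.0155, 0.1026]
eef_rot: [[-0.246, 0.969, 0.0], [0.969, 0.246, 0.0], [-0.0, 0.0, -1.0]]
force: [-0.3, 0.2, -0.9]
finger_gap: 0.0423
finger_force: 0.0
```

drive_tool(moves=[[[1,0,0,0,0,0,0],[1,0,0,0,0,0,0],[1,0,0,0,0,0,0],[1,0,0,0,0,0,0],[1,0,0,0,0,0,0],[1,0,0,0,0,0,0],[1,0,0,0,0,0,0],[1,0,0,0,0,0,0],[1,0,0,0,0,0,0],[1,0,0,0,0,0,0]]], newtons=35)

```text
time: 13.25
tcp_pos: [0.6147, 0.0155, 0.1025]
eef_rot: [[-0.246, 0.969, 0.0], [0.969, 0.246, 0.0], [0.0, 0.0, -1.0]]
force: [0.9, 0.6, -1.0]
finger_gap: 0.0117
finger_force: 35.0
```

drive_tool(moves=[[[1,0,0,-5,0,0,0],[1,0,0,-8,0,0,0],[1,0,0,-8,0,0,0],[1,0,0,-8,0,0,0],[1,0,0,-8,0,0,0],[1,0,0,-8,0,0,0],[1,0,0,-8,0,0,0],[1,0,0,-8,0,0,0],[1,0,0,-8,0,0,0],[1,0,0,-8,0,0,0]]])

```text
time: 14.25
tcp_pos: [0.6145, 0.0155, 0.1802]
eef_rot: [[-0.246, 0.969, 0.0], [0.969, 0.246, 0.0], [0.0, 0.0, -1.0]]
force: [1.1, -0.3, -2.5]
finger_gap: 0.0117
finger_force: 35.0
```

drive_tool(moves=[[[1,0,0,-13,0,0,0],[1,0,0,-13,0,0,0],[1,0,0,-13,0,0,0],[1,0,0,-13,0,0,0],[1,0,0,-13,0,0,0],[1,0,0,-13,0,0,0],[1,0,0,-13,0,0,0],[1,0,0,-13,0,0,0],[1,0,0,-13,0,0,0],[1,0,0,-13,0,0,0]]])

```text
time: 15.25
tcp_pos: [0.6146, 0.0155, 0.3105]
eef_rot: [[-0.246, 0.969, 0.0], [0.969, 0.246, 0.0], [0.0, 0.0, -1.0]]
force: [0.6, 0.4, -2.1]
finger_gap: 0.0118
finger_force: 35.0
```

drive_tool(moves=[[[1,0,0,0,-0.04,0,0],[1,0,0,0,-0.04,0,0],[1,0,0,0,-0.04,0,0],[1,0,0,0,-0.04,0,0],[1,0,0,0,-0.04,0,0],[1,0,0,0,-0.04,0,0],[1,0,0,0,-0.04,0,0],[1,0,0,0,-0.04,0,0],[1,0,0,0,-0.04,0,0],[1,0,0,0,-0.04,0,0]]])

```text
time: 16.25
tcp_pos: [0.6142, 0.0154, 0.31]
eef_rot: [[-0.247, 0.892, 0.378], [0.969, 0.227, 0.096], [-0.0, 0.39, -0.921]]
force: [0.7, -0.0, -2.6]
finger_gap: 0.0116
finger_force: 35.0
```

drive_tool(moves=[[[1,0,0,0,-0.04,0,0],[1,0,0,0,-0.04,0,0],[1,0,0,0,-0.04,0,0],[1,0,0,0,-0.04,0,0],[1,0,0,0,-0.04,0,0],[1,0,0,0,-0.04,0,0],[1,0,0,0,-0.04,0,0],[1,0,0,0,-0.04,0,0],[1,0,0,0,-0.04,0,0],[1,0,0,0,-0.025,0,0]]])

```text
time: 17.25
tcp_pos: [0.6138, 0.0155, 0.3091]
eef_rot: [[-0.247, 0.686, 0.684], [0.969, 0.175, 0.175], [0.0, 0.706, -0.708]]
force: [0.3, 0.8, -2.1]
finger_gap: 0.012
finger_force: 35.0
```

drive_tool(moves=[[[1,0,0,0,0,0,0],[1,0,0,0,0,0,0],[1,0,0,0,0,0,0],[1,0,0,0,0,0,0],[1,0,0,0,0,0,0],[1,0,0,0,0,0,0],[1,0,0,0,0,0,0],[1,0,0,0,0,0,0],[1,0,0,0,0,0,0],[1,0,0,0,0,0,0]]])

```text
time: 18.25
tcp_pos: [0.6146, 0.0155, 0.3095]
eef_rot: [[-0.246, 0.686, 0.685], [0.969, 0.174, 0.174], [0.0, 0.707, -0.707]]
force: [0.9, -0.4, -2.3]
finger_gap: 0.012
finger_force: 35.0
```

Run:
```python
from workcell import manip
import cv2,numpy as np
s=manip.sense();print(s["tcp_pos"],s["dq"],s["joint_pos"])
a=manip.capture("scene")["color"][130:330,230:443,::-1]
cv2.imwrite("pics/e.png",cv2.resize(a,(639,600),interpolation=2))
```

```text
[0.6145573  0.01546539 0.30949739] [-0.00061548  0.00016116 -0.0009739   0.00076136  0.00104216  0.00100491] [-0.27193387 -0.30886706  1.72565671  0.41757227  1.05026321 -0.60266863]
```

View pics/e.png

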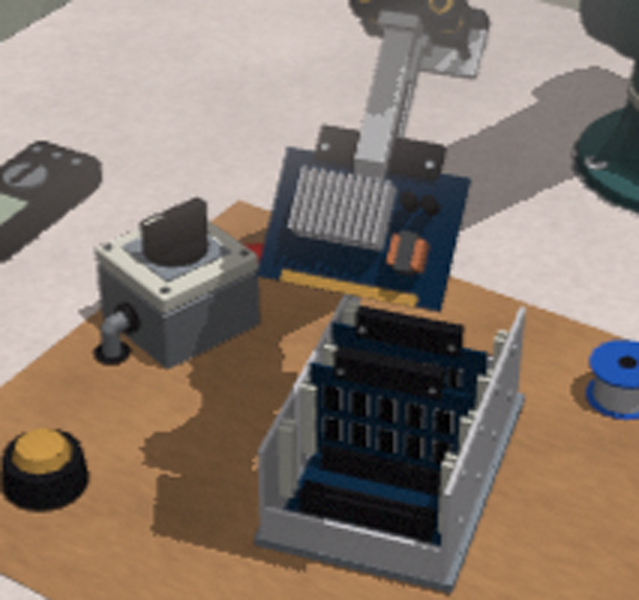

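Run:
```python
from h import *
from workcell import manip
s=manip.sense();R=s["eef_rot"];T=s["tcp_pos"]
P=[T+R@[x,0,z] for x,z in((-.06,.0722),(.06,.0722),(-.06,-.0128),(.06,-.0128))]
print(3*(proj("scene",P)-[230,130]),P[0][2])
```

```text
[[256.08236036 274.28822538]
 [439.97338399 310.45186274]
 [286.95353989 145.5335589 ]
 [470.31250482 176.97682836]] 0.25839892507534357
```

```bash
python3 -c "
from workcell import manip
print(manip.job_done())"
```

```text
the job is handed in; nothing more can be done
None
```

The isolator was switched off first. The power board was then lifted straight out and is held still by its rail at 45°, components up and rail level, with its lower edge about 126 mm above the other boards' tops. The job is handed in, and no verdict came back.

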